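# Ease the tart mould home in the press

### The job

Take the wooden pusher off its white board and use its nose to nudge the round tart mould along the press bed, gently and little by little, until it just rests against the stop hidden under the press head; do not ram the stop, and keep your fingers off the mould. Then stand the pusher back on its board, let go of it, and leave the other things where they are.

Things in the scene. Friction and masses are not known exactly. Their poses are not given: they have to be found in the camera images.
- press: Bench tart press, fixed: steel bed with a white head and grey housing over its far end. Origin on the bench, on the bed's centre line; +x runs level along the bed in the pushing direction, mouth to head; z up. Bed x -260 to +140 mm, 180 mm wide, top 12 mm above the bench. Two rails (inner faces y = +-57 mm, 20 mm above the bed, x -260 to +80 mm) leave the mould 2 mm play each side.
- press_mouth (a point): Middle of the bed's open end, on the bed's top face (press x -260 mm). The bed lies open from here to the head.
- press_head (a point): Middle of the lower front edge of the head (press x -55 mm, 72 mm above the bench). The head spans x -55 to +125 mm, +-90 mm wide, to 182 mm high; grey housing from x +40 mm rises to 310 mm. Under it a rigid stop, 60 mm wide, 22 mm high, stands across the bed. Its face lies between press x +20 and +80 mm, differently each time, unseen and unmeasured: feel for it, with 20 N at most.
- mould: Round dished aluminium tart mould, 110 mm diameter, 30 mm high, 0.3 to 0.65 kg, lying loose on the bed between the rails outside the head; origin at the centre of its underside. It slides on the bed with a drag of some 1 to 5 N. More moulds of the same make lie in the blue crate and are not needed.
- pusher: Wooden push block, 0.22 kg, standing on the white board: a flat foot 160 x 44 x 18 mm (x from -45 to +115 mm) with an upright grip post (44 mm along x, 24 mm along y, from 18 to 88 mm high) above the origin. Origin: centre of the underside of the post's footprint; +x points from the post to the nose, z up.
- pusher_grip (a point): Point in the middle of the post, 62 mm above the foot's underside: close the fingers here along the pusher's y (24 mm wide).
- pusher_nose (a point): Middle of the flat upright nose face of the pusher (44 mm wide, 18 mm high), 115 mm ahead of the post, 9 mm above the foot's underside.
- board: White plastic board, 340 x 180 x 10 mm, fixed on the bench; origin at the centre of its underside, x along its 340 mm length, z up.
- ring: Bystander: steel pastry ring, 64 mm diameter, 35 mm high, standing near the end of the board behind the pusher; origin at the centre of its underside.
- scraper: Bystander: flat steel dough scraper, 100 x 130 mm, with a white round grip, 18 mm thick; origin at the middle of its underside.
Mind the look-alikes: they are no part of the job. Leave any black or green look-alike of the mould alone.

How it is judged:
On the way, in this order (a step that is already met when the one before it is completed fails the run):
1. the pusher's nose meets the mould (contact force between pusher and mould above 0.2 N), for 0.02 s.
2. the mould rests against the hidden stop (horizontal distance between mould and stop_c0 below 0.063 m), for 0.2 s.
At the end, for the whole second after the job is handed in: The mould lies flat on the bed and still, within 2 mm of the hidden stop, and the pusher stands upright and still on the white board, its post over the board (horizontal distance between mould and stop_c0 below 0.063 m and z of mould in the frame of press below 0.016 m and angle between mould's own z axis and vertical below 0.06 rad and linear speed of each of mould, pusher below 0.01 m/s and x of pusher in the frame of board between -0.15 and 0.15 m and y of pusher in the frame of board between -0.08 and 0.08 m and height (world z) of pusher between 0.007 and 0.014 m and angle between pusher's own z axis and vertical below 0.08 rad); the robot touches nothing.
It fails at once if the mould is pressed or knocked against the stop with more than 20 N (contact force between mould and stop_c0 above 20 N).
It fails at once if the mould is shoved faster than 0.2 m/s (linear speed of mould above 0.2 m/s).
It fails at once if the fingers or the arm touch the mould (contact force between any of the fingers, the arm and mould above 0.5 N).
It fails at once if a bystander is moved by more than 30 mm (distance of any of ring, bowl_c0, scraper, rolling_pin_c0 from where it was at the start of the episode above 0.03 m).
It also fails if it takes over 72 s, if anything falls off the work surface, if the arm or the gripper's body presses on something with over 40 N, if the wrist force passes 120 N, or if a joint passes its speed limit or range.

### The arm

A 6-joint arm with a two-finger parallel gripper is mounted at the origin on the work surface. World frame = base frame: x ahead of the robot, y to its left, z up, the work surface at z = 0. Lengths are in m, angles in rad, forces in N, time in s.
With the tool pointing down it reaches from about 0.35 to 0.775 m from the base axis. Payload 5.5 kg.
Tool frame: the origin (TCP) lies between the finger pads; the fingertips stand 19 mm ahead of it and the grasp point (between the pads) is the TCP; z points along the fingers, y is the line along which they close (so a half turn about z gives the same grasp; the last joint's range is limited). The gripper opens to 85 mm and grips with 20 to 120 N. Pads are 22 mm wide; open, the fingers measure 114 mm over their backs; the gripper's body (76 mm by 85 mm) begins 54 mm behind the grasp point. The pads swing forward as they close: fully open they stand 13 mm farther back than shut.
Start: joints at [1.065, 0.313, 0.046, 1.304, 0, 1.431], TCP at [0.206, 0.537, 0.25] pointing down, gripper open.
Joint ranges: [-2.76, 2.76], [-0.86, 1.69], [-1.03, 1.26], [-2.2, 2.34], [-1.47, 1.5], [-3.14, 3.14]. Speed limits (rad/s): [2.57, 2.57, 3.14, 3.14, 3.14, 3.14].

### API

Orientations are given as a unit quaternion [w, x, y, z].
In Python, from workcell import env gives the robot as it stands.
- The arm moves only by the tool carry_out, never from a script. Its argument "increments" is a list that holds one entry, the list of rows, each a list of 6 numbers: the shift along the tool's x, y, z each as a share of 50 cm, from -1 to 1, then the turn, a rotation vector about the tool's x, y, z each as a share of 2 pi rad, from -1 to 1. In form: [[[x, y, z, ax, ay, az], ...]]. A call has 1 to 5 rows; each row is the pose to reach, as a shift and turn from the pose commanded when the call began, along the tool's axes at that moment, turning the shorter way round; what a row does not reach only later rows make up. A row lasts 1/8 s, in which the tool goes at most 62.5 mm and 10.7 degrees, less where a joint would pass 70% of its speed; a pose out of reach is approached as far as the arm can. A call with a number of a shift or a turn outside -1 to 1 is refused whole. A call with a gripper value outside its range is refused whole. "jaw" is the closure, from 0 (fully open) to 1 (shut), set as the call begins (left out, the last holds). The fingers move at their own pace and stop on an object; "squeeze" is the grip in N (left out, the last holds). Time passes only in rows, so rows that repeat a pose let the fingers close. It gives the time, the measured TCP pose, the force, the opening and the grip force at its end, in the units of the state.
- env.get_state(): the state, without advancing time (a new reading comes with each control period).
- env.read_camera(name): name is "scene" or "side" or "wrist"; returns a dict with "frame" (384x512x3 uint8, blue, green, red), "z_map" (384x512 float32, m along the optical axis (not along the pixel's ray), 0 where there is no reading), "intrinsics" (3x3 intrinsics, pixels), "k1" (the pictures are not rectified: a ray, as slopes to the right and down, at radius r is drawn at 1 + k1 r^2 times it, then the intrinsics apply), "R" (3x3) and "t" (3): a world point X has camera coordinates R X + t; the wrist camera has in their place "T_tool_cam" (4x4, takes a point from camera to tool coordinates, whose origin is the TCP and whose axes are the flange's). Camera axes: x right, y down, z forward; pixel columns grow to the right and rows downward; lengths in m; the calibration is good to about 2 mm. A picture is of the moment at which its call begins: read the wrist's pose just before it.
- env.hand_in(): hands the job in; it is judged then, once.
Trained networks look in the newest picture that a camera, given by its name, has taken for a name from the list of things; names that differ only in an ending like _2 or _b are one class to them, and where a whole thing is asked for, a point or a joint stands for the part that bears it (a point fixed in the world has none). Each returns a list of dicts, best first, with "score" (0 to 1); they miss things now and then, are a little off and sometimes report something else, mostly with a low value. They report only what shows in the picture. A call takes as long as a camera call. They do not tell look-alikes from the thing itself.
- env.find_in(camera, name): "position" ([x, y, z] in m, in world coordinates, good to about 4 mm: the middle of the surface that is visible of it).
The state is a dict: "clock": time; "joint_pos": joint angles; "qvel": joint speeds; "tau": joint torques, N m; "tcp_pos": TCP position; "orientation": TCP orientation; "wrist_force": force on the tool from outside, world axes, zero at the start; "ft_torque": the same for the moment, N m; "finger_gap": finger opening in m; "grip_force": force on a finger pad.
Only numpy, scipy, OpenCV 4.12 (cv2) and the standard library are available. Lean on these libraries where they do the work, as an engineer would, in place of code of your own. Each camera call takes 0.05 s, during which the arm holds its last target. There are 200 camera calls.

## Working session

There is one attempt and no reset: what is moved stays moved. The work goes in short steps, Python scripts to look and compute and a tool call to move; the robot and the scene stay as the last step left them, time stands still between calls to the robot, and variables do not carry over. Pictures are saved under pics/ and viewed, at most 10 in all, crops included, and the job is handed in when it is done.

Besides the shell and the picture viewer there is one more tool, called after ">>>" in YAML: its name, and indented under it one key for each argument. carry_out: Moves the arm, as the interface text tells. Its arguments: {"type":"object","properties":{"increments":{"type":"array","items":{"type":"array","items":{"type":"array","items":{"type":"number","minimum":-1,"maximum":1}}}},"jaw":{"type":"number"},"squeeze":{"type":"number"}},"required":["increments"]}

```bash
mkdir -p pics
cat > h.py <<'E'
import numpy as np, cv2
from workcell import env
from scipy.spatial.transform import Rotation as Ro
def st():
    s=env.get_state(); q=s["orientation"]; return s,Ro.from_quat([q[1],q[2],q[3],q[0]]).as_matrix(),np.array(s["tcp_pos"])
def cloud(c,s=None):
    K=c["intrinsics"];z=c["z_map"];h,w=z.shape
    v,u=np.mgrid[0:h,0:w].astype(np.float32)
    p=cv2.undistortPoints(np.stack([u,v],-1).reshape(-1,1,2),np.array(K),np.array([c["k1"],0,0,0,0.])).reshape(h,w,2)
    P=np.dstack([p*z[...,None],z])
    if "R" in c: return (P-np.array(c["t"]))@np.array(c["R"])
    T=np.array(c["T_tool_cam"]);_,R,t=s
    return (P@T[:3,:3].T+T[:3,3])@R.T+t
def conv(dp,rv=(0,0,0)):
    _,R,t=st(); return np.round(np.r_[R.T@np.array(dp)/0.5,np.array(rv)/(2*np.pi)],4)
E
python3 - <<'E'
from h import *
for n in("scene","side"):
    c=env.read_camera(n); cv2.imwrite(f"pics/{n}0.png",c["frame"]); np.savez(f"{n}0.npz",P=cloud(c),f=c["frame"])
    print(n,np.array(c["R"]).round(2).tolist(),np.array(c["t"]).round(3))
    for k in["press","press_mouth","press_head","mould","pusher","pusher_grip","pusher_nose","board","ring","scraper"]:
        for d in env.find_in(n,k)[:5]: print(k,np.round(d["position"],3),round(d["score"],2))
s,R,t=st();print(s,R.round(3))
E
```

```text
scene [[0.18, 0.98, -0.0], [0.7, -0.13, -0.7], [-0.69, 0.12, -0.71]] [-0.035 -0.317  1.547]
press [0.573 0.275 0.148] 0.79
press_mouth [0.574 0.268 0.155] 0.66
press_head [0.575 0.272 0.152] 0.84
mould [0.496 0.102 0.019] 0.97
mould [0.312 0.134 0.011] 0.8
mould [0.219 0.301 0.016] 0.74
mould [0.698 0.184 0.007] 0.63
pusher [ 0.48  -0.28   0.026] 0.75
pusher_grip [ 0.48  -0.279  0.026] 0.56
pusher_nose [ 0.482 -0.277  0.03 ] 0.98
board [ 0.513 -0.268  0.008] 0.85
ring [ 0.487 -0.418  0.03 ] 0.93
scraper [ 0.779 -0.025  0.012] 0.77
side [[0.83, -0.56, 0.02], [-0.31, -0.49, -0.82], [0.46, 0.67, -0.58]] [-0.453  0.178  1.055]
press [0.493 0.244 0.139] 0.56
press_mouth [0.491 0.242 0.142] 0.65
press_mouth [ 0.46  -0.3    0.013] 0.64
press_head [0.496 0.242 0.136] 0.78
mould [0.259 0.335 0.006] 0.86
mould [0.514 0.101 0.025] 0.63
mould [0.711 0.187 0.01 ] 0.6
mould [0.326 0.135 0.013] 0.56
pusher [ 0.465 -0.299  0.027] 0.83
pusher [0.515 0.1   0.022] 0.33
pusher_grip [ 0.458 -0.3    0.022] 0.88
pusher_nose [ 0.459 -0.304  0.031] 0.84
board [ 0.465 -0.3    0.01 ] 0.91
ring [ 0.49  -0.403  0.03 ] 0.84
scraper [ 0.771 -0.028  0.007] 0.7
{'clock': 1.1, 'joint_pos': array([1.06544434e+00, 3.13205011e-01, 4.61125811e-02, 1.30358488e+00,
       1.89198654e-05, 1.43118576e+00]), 'qvel': array([ 0.00136071, -0.00113789, -0.0001848 , -0.00042137, -0.00040368,
        0.00033698]), 'tau': array([ 1.71171505e-03, -4.80478048e+01,  2.98818702e+01,  3.91283993e-04,
       -1.53027590e-04, -1.70243152e-05]), 'tcp_pos': array([0.20567909, 0.53701109, 0.25032548]), 'orientation': array([9.88687657e-06, 1.81853165e-01, 9.83325695e-01, 5.94380488e-05]), 'wrist_force': array([-0.31927548,  0.43684447,  0.0652601 ]), 'ft_torque': array([-0.01897318, -0.00911692,  0.06337256]), 'grip_force': 0.0, 'finger_gap': 0.08528252393995453} [[-0.934  0.358  0.   ]
 [ 0.358  0.934  0.   ]
 [ 0.     0.    -1.   ]]
```

View pics/scene0.png

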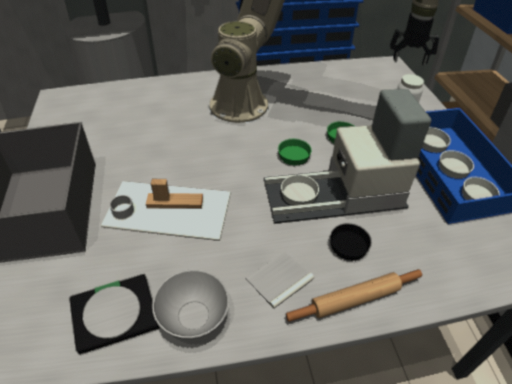

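View pics/side0.png

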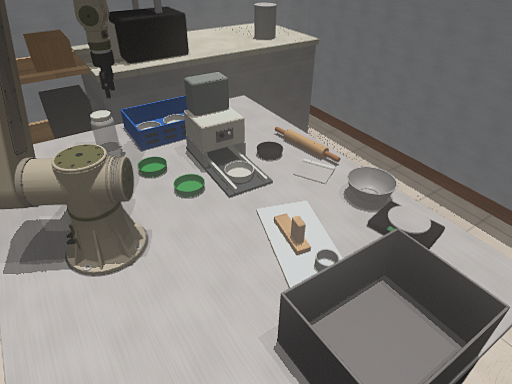

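The mould could be any of these in the scene picture:
- silver on the press bed (300,188)
- green (294,151) and (340,130)
- black (350,242)
- silver ones in the crate (435,140), (456,163) and (480,188)

I choose the silver one on the bed between the rails. Next I measure and take a close crop.

Run:
```python
from h import *
out=[]
for n in("scene","side"):
    d=np.load(f"{n}0.npz");P=d["P"];x,y,z=P[...,0],P[...,1],P[...,2]
    def rect(name,m):
        q=P[m][:,:2].astype(np.float32)
        if len(q)<20: print(n,name,len(q));return
        r=cv2.minAreaRect(q*1000); print(n,name,len(q),"z",np.median(z[m]).round(4),"box mm",np.round(cv2.boxPoints(r)).tolist(),np.round(r[1]),round(r[2],1))
    pz=(x>.38)&(x<.6)&(y<-.12)&(y>-.42)
    rect("foot",pz&(abs(z-.028)<.005)&(y>-.37)); rect("post",pz&(abs(z-.098)<.006)); rect("board",(abs(z-.01)<.005)&(x>.3)&(x<.65)&(y<-.08)&(y>-.5))
    p=(x>.35)&(x<.7)&(y>0.0)&(y<.5)
    rect("headtop",p&(abs(z-.182)<.005)); rect("house",p&(abs(z-.31)<.005))
    rect("rails",p&(abs(z-.032)<.004)&(y<.2)&(x>.42)&(x<.66)); rect("bed",p&(abs(z-.012)<.005)&(y<.2)&(x>.42)&(x<.66))
    rect("rim",(abs(z-.042)<.004)&(x>.42)&(x<.6)&(y>0.02)&(y<.17))
    rect("ring",(abs(z-.045)<.004)&(x>.4)&(x<.6)&(y>-.47)&(y<-.34))
    f=d["f"]
    out.append(cv2.resize(f[80:230,95:430] if n=="scene" else f[60:285,130:465],(780,350 if n=="scene" else 520))[:300 if n!="scene" else 350])
cv2.imwrite("pics/crop0.png",cv2.resize(d["f"]*0+np.load("scene0.npz")["f"],None,fx=3,fy=3,interpolation=cv2.INTER_CUBIC)[440:700,280:1080])
```

```text
scene foot 565 z 0.0269 box mm [[434.0, -340.0], [483.0, -349.0], [512.0, -192.0], [463.0, -183.0]] [160.  50.] 79.7
scene post 105 z 0.0962 box mm [[453.0, -319.0], [476.0, -323.0], [483.0, -279.0], [461.0, -275.0]] [44. 23.] 79.7
scene board 4192 z 0.0089 box mm [[318.0, -477.0], [620.0, -482.0], [626.0, -106.0], [324.0, -102.0]] [375. 302.] 89.2
scene headtop 1673 z 0.181 box mm [[424.0, 211.0], [604.0, 204.0], [611.0, 381.0], [430.0, 387.0]] [177. 181.] 87.9
scene house 987 z 0.309 box mm [[443.0, 307.0], [593.0, 301.0], [596.0, 384.0], [447.0, 390.0]] [ 83. 150.] 87.7
scene rails 516 z 0.0311 box mm [[434.0, 8.0], [650.0, -4.0], [661.0, 195.0], [445.0, 207.0]] [200. 216.] 86.8
scene bed 1847 z 0.012 box mm [[419.0, 2.0], [658.0, 0.0], [660.0, 200.0], [421.0, 202.0]] [200. 239.] 89.5
scene rim 139 z 0.0408 box mm [[451.0, 147.0], [456.0, 39.0], [563.0, 44.0], [558.0, 152.0]] [107. 108.] 2.4
scene ring 75 z 0.0437 box mm [[445.0, -388.0], [454.0, -451.0], [516.0, -442.0], [507.0, -379.0]] [63. 63.] 8.2
side foot 414 z 0.0262 box mm [[435.0, -343.0], [479.0, -352.0], [510.0, -190.0
[... 229 characters left out ...]
.0], [455.0, -100.0]] [335. 181.] 72.0
side headtop 627 z 0.1803 box mm [[419.0, 212.0], [598.0, 200.0], [609.0, 377.0], [430.0, 388.0]] [177. 179.] 86.4
side house 297 z 0.3088 box mm [[443.0, 300.0], [590.0, 294.0], [593.0, 384.0], [447.0, 389.0]] [ 89. 146.] 87.8
side rails 261 z 0.0306 box mm [[437.0, 4.0], [650.0, 0.0], [653.0, 196.0], [441.0, 200.0]] [196. 213.] 89.0
side bed 847 z 0.0108 box mm [[418.0, 2.0], [656.0, -3.0], [660.0, 197.0], [422.0, 202.0]] [200. 238.] 88.8
side rim 58 z 0.04 box mm [[448.0, 43.0], [556.0, 33.0], [566.0, 142.0], [458.0, 151.0]] [109. 108.] 84.9
side ring 71 z 0.043 box mm [[445.0, -385.0], [446.0, -441.0], [512.0, -439.0], [510.0, -383.0]] [65. 56.] 1.6
```

View pics/crop0.png

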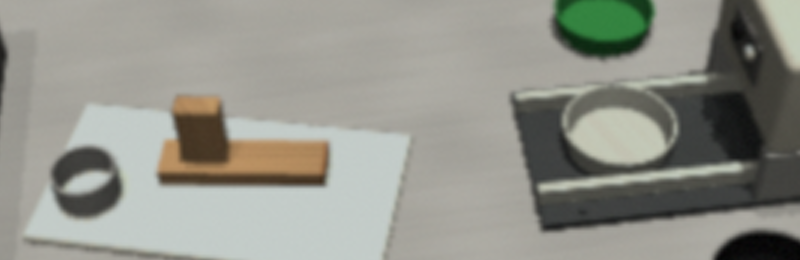

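The crop shows the light aluminium mould between the rails (about 620,130) and the pusher on the board, with its post at (200,130) and the ring behind it at (85,185). That confirms the choice. Moving toward the pusher now.

>>> carry_out:
  increments:
    - [[-0.084, -0.084, 0, 0, 0, 0.028], [-0.168, -0.169, 0, 0, 0, 0.056], [-0.251, -0.253, 0, 0, 0, 0.083], [-0.335, -0.338, 0, 0, 0, 0.111], [-0.419, -0.422, 0, 0, 0, 0.139]]
  jaw: 0

```text
clock: 1.72
tcp_pos: [0.3264, 0.2634, 0.2506]
orientation: [0.0, 0.583, 0.813, 0.001]
wrist_force: [0.5, 0.1, -0.1]
finger_gap: 0.0855
grip_force: 0.0
```

```bash
cat >> h.py <<'E'
def goto(p,yaw=None):
    s,R,t=st(); d=np.array(p)-t; a=0
    if yaw is not None:
        cur=np.degrees(np.arctan2(R[1,0],R[0,0])); a=-((yaw-cur+180)%360-180)
    print("at",t.round(4),"yaw",np.degrees(np.arctan2(R[1,0],R[0,0])).round(2),"tilt",R[2].round(4),"dist",np.linalg.norm(d).round(4),"turn",round(a,2),"shares",conv(d,[0,0,np.radians(a)]),"F",np.round(s["wrist_force"],2),"gap",round(s["finger_gap"],4),"t",round(s["clock"],2))
E
python3 - <<'E'
from h import *
goto([.40,-.03,.25],79.4)
E
```

```text
at [0.3264 0.2634 0.2506] yaw 108.7 tilt [ 1.0e-04  1.2e-03 -1.0e+00] dist 0.3025 turn 29.3 shares [-0.603  -0.0486  0.001   0.      0.      0.0814] F [ 0.54  0.06 -0.06] gap 0.0855 t 1.73
```

>>> carry_out:
  increments:
    - [[-0.12, -0.01, 0, 0, 0, 0.016], [-0.241, -0.019, 0, 0, 0, 0.033], [-0.362, -0.029, 0, 0, 0, 0.049], [-0.482, -0.039, 0, 0, 0, 0.065], [-0.603, -0.049, 0, 0, 0, 0.081]]

```text
clock: 2.35
tcp_pos: [0.4011, -0.0301, 0.2507]
orientation: [0.001, 0.768, 0.64, 0.001]
wrist_force: [1.0, 1.0, -0.5]
finger_gap: 0.0854
grip_force: 0.0
```

Run:
```python
from h import *
goto([.44,-.285,.25],79.4)
```

```text
at [ 0.4011 -0.0301  0.2507] yaw 79.64 tilt [ 2.0e-04  1.5e-03 -1.0e+00] dist 0.2579 turn 0.24 shares [-0.4875  0.1682  0.0016  0.      0.      0.0007] F [ 1.04  0.97 -0.48] gap 0.0854 t 2.35
```

>>> carry_out:
  increments:
    - [[-0.1, 0.034, 0, 0, 0, 0], [-0.2, 0.068, 0, 0, 0, 0], [-0.3, 0.102, 0, 0, 0, 0], [-0.4, 0.136, 0, 0, 0, 0], [-0.488, 0.168, 0, 0, 0, 0]]

```text
clock: 2.98
tcp_pos: [0.4405, -0.2852, 0.2504]
orientation: [0.0, 0.767, 0.641, 0.0]
wrist_force: [0.7, 0.6, -0.4]
finger_gap: 0.0855
grip_force: 0.0
```

>>> carry_out:
  increments:
    - [[0, 0, 0, 0, 0, 0], [0, 0, 0, 0, 0, 0]]

```text
clock: 3.22
tcp_pos: [0.4401, -0.2825, 0.25]
orientation: [-0.001, 0.767, 0.642, 0.0]
wrist_force: [0.3, -0.4, -0.5]
finger_gap: 0.0852
grip_force: 0.0
```

Run:
```python
from h import *
s=st(); c=env.read_camera("wrist"); P=cloud(c,s); cv2.imwrite("pics/w1.png",c["frame"])
x,y,z=np.moveaxis(P,-1,0)
for n,zz,e in(("foot",.028,.005),("post",.098,.006)):
    m=(abs(z-zz)<e)&(x>.38)&(x<.55)&(y<-.15)&(y>-.37); r=cv2.minAreaRect(P[m][:,:2].astype(np.float32)*1000); print(n,m.sum(),np.median(z[m]),np.round(r[0],1),np.round(r[1],1),r[2],cv2.boxPoints(r).round().tolist())
m=(c["z_map"]>0)&(z<.02)&(y<-.2)&(y>-.35)&(x>.4)&(x<.55);print("board z",np.median(z[m]))
goto([.467,-.301,.072],79.4)
```

```text
foot 3758 0.02796465334629676 [ 474.2 -264.1] [159.6  44.4] 79.34297943115234 [[438.0, -338.0], [481.0, -347.0], [511.0, -190.0], [467.0, -182.0]]
post 972 0.09760365649661833 [ 467.3 -297.9] [44.4 23.1] 78.79837799072266 [[452.0, -317.0], [474.0, -322.0], [483.0, -278.0], [460.0, -274.0]]
board z 0.00988883051598613
at [ 0.4402 -0.282   0.2502] yaw 79.87 tilt [ 8.e-04 -7.e-04 -1.e+00] dist 0.1812 turn 0.47 shares [-0.0282  0.0598  0.3563  0.      0.      0.0013] F [-0.5  -0.28  1.02] gap 0.0853 t 3.27
```

View pics/w1.png

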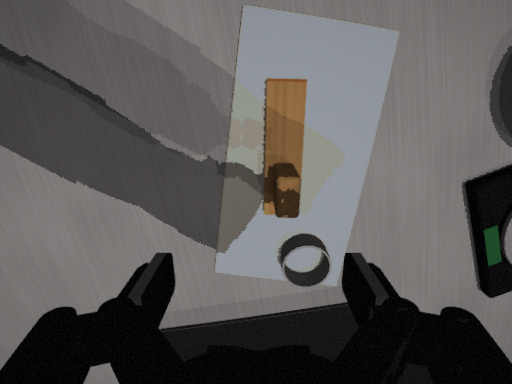

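The wrist picture shows the pusher with its post at (288,195), and the ring clear behind it at (303,258). Fingers can come down on both sides.

>>> carry_out:
  increments:
    - [[-0.023, 0.06, 0.06, 0, 0, 0.0015], [-0.023, 0.06, 0.16, 0, 0, 0.0015], [-0.023, 0.06, 0.25, 0, 0, 0.0015], [-0.023, 0.06, 0.32, 0, 0, 0.0015], [-0.023, 0.06, 0.356, 0, 0, 0.0015]]

```text
clock: 3.9
tcp_pos: [0.4671, -0.2969, 0.0706]
orientation: [-0.002, 0.769, 0.639, -0.0]
wrist_force: [-0.2, -0.5, 0.5]
finger_gap: 0.0853
grip_force: 0.0
```

Run:
```python
from h import *
goto([.4675,-.2985,.072],79.2)
```

```text
at [ 0.4671 -0.2969  0.0706] yaw 79.43 tilt [ 0.0018 -0.0026 -1.    ] dist 0.0022 turn 0.23 shares [-0.0029  0.0014 -0.0029  0.      0.      0.0006] F [-0.17 -0.51  0.52] gap 0.0853 t 3.9
```

>>> carry_out:
  increments:
    - [[0, 0.001, -0.003, 0, 0, 0], [0, 0.001, -0.003, 0, 0, 0], [0, 0.001, -0.003, 0, 0, 0], [0, 0.001, -0.003, 0, 0, 0], [0, 0.001, -0.003, 0, 0, 0]]
  jaw: 1
  squeeze: 60

```text
clock: 4.53
tcp_pos: [0.4689, -0.2999, 0.0747]
orientation: [0.001, 0.77, 0.638, 0.0]
wrist_force: [-0.4, 1.2, 6.8]
finger_gap: 0.023
grip_force: 62.9
```

>>> carry_out:
  increments:
    - [[0, 0, 0, 0, 0, 0], [0, 0, 0, 0, 0, 0], [0, 0, 0, 0, 0, 0], [0, 0, 0, 0, 0, 0]]

```text
clock: 5.03
tcp_pos: [0.4689, -0.2999, 0.0747]
orientation: [0.001, 0.77, 0.638, 0.0]
wrist_force: [-1.2, 2.2, 6.2]
finger_gap: 0.0234
grip_force: 62.9
```

Run:
```python
from h import *
goto([.467,-.298,.132])
# refine press axis: rail tops per camera, lines by mouth part
for n in("scene","side"):
    P=np.load(f"{n}0.npz")["P"];x,y,z=np.moveaxis(P,-1,0)
    for lo,hi in((.43,.47),(.545,.6)):
        m=(abs(z-.031)<.004)&(x>lo)&(x<hi)&(y>.0)&(y<.2)
        q=P[m][:,:2]
        l=cv2.fitLine(q.astype(np.float32),cv2.DIST_HUBER,0,.001,.001).ravel(); l*=np.sign(l[1]); print(n,lo,m.sum(),"ang",np.degrees(np.arctan2(l[1],l[0])).round(2),"x at y=.1",(l[2]+(0.1-l[3])*l[0]/l[1]).round(4),"ymin",q[:,1].min().round(4))
```

```text
at [ 0.4689 -0.2999  0.0747] yaw 79.3 tilt [-3.0e-04  1.2e-03 -1.0e+00] dist 0.0574 turn 0 shares [ 0.0031 -0.0043 -0.1146  0.      0.      0.    ] F [-1.16  2.21  6.25] gap 0.0234 t 5.03
scene 0.43 206 ang 87.66 x at y=.1 0.4487 ymin 0.007
scene 0.545 284 ang 87.32 x at y=.1 0.5699 ymin 0.0016
side 0.43 115 ang 87.94 x at y=.1 0.445 ymin 0.0037
side 0.545 99 ang 86.7 x at y=.1 0.5681 ymin 0.0015
```

>>> carry_out:
  increments:
    - [[0, 0, -0.02, 0, 0, 0], [0, 0, -0.05, 0, 0, 0], [0, 0, -0.08, 0, 0, 0], [0, 0, -0.11, 0, 0, 0], [0, 0, -0.11, 0, 0, 0]]

```text
clock: 5.65
tcp_pos: [0.4695, -0.3006, 0.1307]
orientation: [0.002, 0.77, 0.638, 0.0]
wrist_force: [-0.3, 0.6, -2.1]
finger_gap: 0.0232
grip_force: 62.1
```

Run:
```python
from h import *
goto([.499,-.101,.125],87.4)
```

```text
at [ 0.4695 -0.3006  0.1307] yaw 79.3 tilt [-0.0017  0.0031 -1.    ] dist 0.2018 turn -8.1 shares [ 0.4032 -0.0162  0.0106  0.      0.     -0.0225] F [-0.3   0.62 -2.08] gap 0.0232 t 5.65
```

>>> carry_out:
  increments:
    - [[0.08, -0.003, 0, 0, 0, -0.005], [0.17, -0.006, 0, 0, 0, -0.01], [0.26, -0.01, 0, 0, 0, -0.016], [0.35, -0.014, 0, 0, 0, -0.02], [0.403, -0.016, 0, 0, 0, -0.0225]]

```text
clock: 6.28
tcp_pos: [0.4976, -0.0981, 0.1284]
orientation: [-0.001, 0.722, 0.692, -0.0]
wrist_force: [0.6, 0.4, -2.6]
finger_gap: 0.0234
grip_force: 62.0
```

>>> carry_out:
  increments:
    - [[0, 0, 0, 0, 0, 0], [0, 0, 0, 0, 0, 0], [0, 0, 0, 0, 0, 0]]

```text
clock: 6.65
tcp_pos: [0.498, -0.1012, 0.1287]
orientation: [0.0, 0.723, 0.69, -0.0]
wrist_force: [0.1, -0.4, -2.4]
finger_gap: 0.023
grip_force: 62.1
```

```bash
cat > look.py <<'E'
from h import *
import sys
zf=float(sys.argv[1])  # guess of foot-bottom height
s=st()
goto([.499,-.101,.125],87.4)
for n in("scene","side","wrist"):
    c=env.read_camera(n); P=cloud(c,s);x,y,z=np.moveaxis(P,-1,0); cv2.imwrite(f"pics/{n}_{int(s[0]['clock']*100)}.png",c["frame"])
    f=c["frame"].astype(int); wood=(f[...,2]-f[...,0]>40)
    near=(abs(x-s[2][0])<.08)&(y>s[2][1]-.09)&(y<s[2][1]+.15)
    m=wood&near&(abs(z-zf-.018)<.009)
    if m.sum()>30:
        r=cv2.minAreaRect(P[m][:,:2].astype(np.float32)*1000); print(n,m.sum(),"ztop",np.median(z[m]).round(4),np.round(cv2.boxPoints(r),1).tolist(),np.round(r[1]),round(r[2],1))
        q=P[m]; k=np.c_[q[:,:2]-s[2][:2],np.ones(len(q))]; print("  plane slopes",np.linalg.lstsq(k,q[:,2],rcond=None)[0].round(4))
    m=(abs(z-.042)<.004)&(x>.42)&(x<.6)&(y>0.02)&(y<.17)&~wood
    if m.sum()>20: print("  rim",m.sum(),np.round(cv2.minEnclosingCircle(P[m][:,:2].astype(np.float32)*1000),1) if 0 else [np.round(v,1) for v in cv2.minEnclosingCircle(P[m][:,:2].astype(np.float32)*1000)])
E
python3 look.py .065
```

```text
at [ 0.498  -0.1012  0.1287] yaw 87.32 tilt [-1.e-04 -0.e+00 -1.e+00] dist 0.0038 turn -0.08 shares [ 0.0004  0.002   0.0074  0.      0.     -0.0002] F [ 0.13 -0.43 -2.45] gap 0.023 t 6.65
scene 471 ztop 0.081 [[470.79998779296875, -143.8000030517578], [519.4000244140625, -145.8000030517578], [525.9000244140625, 12.600000381469727], [477.20001220703125, 14.5]] [158.  49.] 87.7
  plane slopes [-0.0078  0.0042  0.0808]
  rim 135 [array([507.6,  96. ]), np.float64(56.5)]
side 163 ztop 0.0805 [[476.70001220703125, -149.0], [517.4000244140625, -149.5], [519.5, 15.699999809265137], [478.79998779296875, 16.200000762939453]] [165.  41.] 89.3
  plane slopes [ 0.0068 -0.005   0.0807]
  rim 50 [array([506.1,  92.1]), np.float64(55.7)]
wrist 13610 ztop 0.0822 [[475.79998779296875, -103.69999694824219], [520.0999755859375, -105.5999984741211], [525.2999877929688, 14.5], [481.0, 16.399999618530273]] [120.  44.] 87.5
  plane slopes [-0.0046  0.0026  0.082 ]
```

>>> carry_out:
  increments:
    - [[0, 0.002, 0.03, 0, 0, 0], [0, 0.002, 0.06, 0, 0, 0], [0, 0.002, 0.085, 0, 0, 0], [0, 0.002, 0.097, 0, 0, 0], [0, 0.002, 0.097, 0, 0, 0]]

```text
clock: 7.42
tcp_pos: [0.4986, -0.1, 0.0796]
orientation: [-0.001, 0.723, 0.691, -0.0]
wrist_force: [0.3, 0.4, -2.7]
finger_gap: 0.0235
grip_force: 62.1
```

>>> carry_out:
  increments:
    - [[0.004, 0, 0, 0, 0, 0], [0.008, 0, 0, 0, 0, 0], [0.012, 0, 0, 0, 0, 0], [0.016, 0, 0, 0, 0, 0], [0.02, 0, 0, 0, 0, 0]]

```text
clock: 8.05
tcp_pos: [0.4995, -0.0901, 0.0804]
orientation: [0.0, 0.723, 0.691, 0.0]
wrist_force: [0.0, -0.5, -1.6]
finger_gap: 0.0234
grip_force: 62.1
```

```bash
python3 look.py .015; ls -t pics | head -3
```

```text
at [ 0.4995 -0.0901  0.0804] yaw 87.41 tilt [ 1.e-04  2.e-04 -1.e+00] dist 0.0459 turn 0.01 shares [-0.0218 -0.0001 -0.0893  0.      0.      0.    ] F [ 0.01 -0.52 -1.62] gap 0.0234 t 8.05
scene 454 ztop 0.0329 [[476.6000061035156, -133.5], [523.5999755859375, -134.3000030517578], [526.2000122070312, 24.700000762939453], [479.29998779296875, 25.5]] [159.  47.] 89.0
  plane slopes [-0.0145  0.      0.0329]
  rim 130 [array([507.8,  96.7]), np.float64(56.9)]
side 150 ztop 0.032 [[477.3999938964844, -138.39999389648438], [519.0999755859375, -138.5], [519.5999755859375, 25.0], [477.8999938964844, 25.200000762939453]] [164.  42.] 89.8
  plane slopes [-0.0089 -0.0035  0.0321]
  rim 51 [array([505.2,  94.2]), np.float64(57.6)]
wrist 13643 ztop 0.0339 [[477.20001220703125, -92.69999694824219], [521.5, -94.5999984741211], [526.7000122070312, 25.200000762939453], [482.3999938964844, 27.100000381469727]] [120.  44.] 87.5
  plane slopes [-0.0053  0.0032  0.0337]
wrist_805.png
side_805.png
scene_805.png
```

>>> carry_out:
  increments:
    - [[0.008, 0, 0, 0, 0, 0], [0.016, 0, 0, 0, 0, 0], [0.024, 0, 0, 0, 0, 0], [0.032, 0, 0, 0, 0, 0], [0.04, 0, 0, 0, 0, 0]]

```text
clock: 8.82
tcp_pos: [0.5008, -0.0708, 0.0806]
orientation: [0.001, 0.723, 0.691, -0.0]
wrist_force: [-0.4, -3.2, -1.5]
finger_gap: 0.0232
grip_force: 62.3
```

>>> carry_out:
  increments:
    - [[0.008, 0, 0, 0, 0, 0], [0.016, 0, 0, 0, 0, 0], [0.024, 0, 0, 0, 0, 0], [0.032, 0, 0, 0, 0, 0], [0.04, 0, 0, 0, 0, 0]]

```text
clock: 9.45
tcp_pos: [0.5014, -0.0501, 0.0803]
orientation: [0.0, 0.723, 0.691, 0.0]
wrist_force: [0.8, -3.5, -0.6]
finger_gap: 0.0231
grip_force: 62.2
```

```bash
python3 look.py .015
```

```text
at [ 0.5014 -0.0501  0.0803] yaw 87.4 tilt [-1.e-04  2.e-04 -1.e+00] dist 0.0677 turn -0.0 shares [-0.1018 -0.0002 -0.0893  0.      0.     -0.    ] F [ 0.79 -3.53 -0.61] gap 0.0231 t 9.45
scene 446 ztop 0.0328 [[475.70001220703125, -93.0], [522.2999877929688, -95.0999984741211], [529.5, 63.099998474121094], [482.8999938964844, 65.19999694824219]] [158.  47.] 87.4
  plane slopes [-0.0151  0.0054  0.0325]
  rim 122 [array([507.6, 118. ]), np.float64(56.3)]
side 145 ztop 0.0317 [[478.79998779296875, 68.80000305175781], [482.3999938964844, -97.5], [523.5999755859375, -96.5999984741211], [520.0, 69.69999694824219]] [ 41. 166.] 1.2
  plane slopes [-0.0058 -0.003   0.0319]
  rim 50 [array([509.7, 117.4]), np.float64(57.3)]
wrist 13738 ztop 0.0338 [[479.20001220703125, -52.70000076293945], [523.7000122070312, -54.599998474121094], [528.7000122070312, 65.19999694824219], [484.20001220703125, 67.0]] [120.  45.] 87.6
  plane slopes [-0.0046  0.0017  0.0337]
  rim 942 [array([507.4,  78.8]), np.float64(35.0)]
```

>>> carry_out:
  increments:
    - [[0.01, 0, 0, 0, 0, 0], [0.02, 0, 0, 0, 0, 0], [0.03, 0, 0, 0, 0, 0], [0.04, 0, 0, 0, 0, 0], [0.05, 0, 0, 0, 0, 0]]

```text
clock: 10.22
tcp_pos: [0.5024, -0.025, 0.0803]
orientation: [-0.0, 0.723, 0.691, -0.0]
wrist_force: [0.1, -4.8, -0.5]
finger_gap: 0.0232
grip_force: 62.4
```

>>> carry_out:
  increments:
    - [[0.01, 0, 0, 0, 0, 0], [0.02, 0, 0, 0, 0, 0], [0.03, 0, 0, 0, 0, 0], [0.04, 0, 0, 0, 0, 0], [0.05, 0, 0, 0, 0, 0]]

```text
clock: 10.85
tcp_pos: [0.5036, -0.0001, 0.0803]
orientation: [-0.0, 0.723, 0.691, 0.0]
wrist_force: [-0.4, -3.9, -1.0]
finger_gap: 0.0236
grip_force: 62.4
```

>>> carry_out:
  increments:
    - [[0.01, 0, 0, 0, 0, 0], [0.02, 0, 0, 0, 0, 0], [0.03, 0, 0, 0, 0, 0], [0.04, 0, 0, 0, 0, 0], [0.05, 0, 0, 0, 0, 0]]

```text
clock: 11.48
tcp_pos: [0.5047, 0.0249, 0.0803]
orientation: [-0.0, 0.723, 0.691, 0.0]
wrist_force: [0.4, -3.3, 0.1]
finger_gap: 0.0236
grip_force: 62.4
```

>>> carry_out:
  increments:
    - [[0.008, 0, 0, 0, 0, 0], [0.016, 0, 0, 0, 0, 0], [0.024, 0, 0, 0, 0, 0], [0.032, 0, 0, 0, 0, 0], [0.04, 0, 0, 0, 0, 0]]

```text
clock: 12.1
tcp_pos: [0.5056, 0.0448, 0.0803]
orientation: [-0.0, 0.723, 0.691, 0.0]
wrist_force: [-0.9, -4.2, -1.6]
finger_gap: 0.0237
grip_force: 62.4
```

```bash
python3 look.py .015; ls pics|tail -12
```

```text
at [0.5056 0.0448 0.0803] yaw 87.4 tilt [ 1.e-04  0.e+00 -1.e+00] dist 0.1527 turn -0.0 shares [-0.2919 -0.     -0.0895  0.      0.     -0.    ] F [-0.91 -4.19 -1.64] gap 0.0237 t 12.1
scene 429 ztop 0.0326 [[482.1000061035156, 161.60000610351562], [483.0, -1.2999999523162842], [532.4000244140625, -1.100000023841858], [531.5999755859375, 161.8000030517578]] [ 49. 163.] 0.3
  plane slopes [-0.0074  0.001   0.0326]
  rim 50 [array([510.8,  97.4]), np.float64(76.3)]
side 118 ztop 0.0322 [[480.79998779296875, -1.7000000476837158], [523.0, -3.5], [530.2000122070312, 162.8000030517578], [488.0, 164.60000610351562]] [166.  42.] 87.5
  plane slopes [-0.0281 -0.0066  0.0324]
  rim 27 [array([494.2,  94.6]), np.float64(75.0)]
wrist 14448 ztop 0.0337 [[483.3999938964844, 41.900001525878906], [527.9000244140625, 40.099998474121094], [532.7999877929688, 160.3000030517578], [488.3999938964844, 162.10000610351562]] [120.  44.] 87.6
  plane slopes [-0.0059  0.001   0.0337]
  rim 776 [array([513.7, 120.3]), np.float64(57.7)]
scene_805.png
scene_944.png
side0.png
side_1210.png
side_665.png
side_805.png
side_944.png
w1.png
wrist_1210.png
wrist_665.png
wrist_805.png
wrist_944.png
```

>>> carry_out:
  increments:
    - [[0.001, 0, 0, 0, 0, 0], [0.002, 0, 0, 0, 0, 0], [0.003, 0, 0, 0, 0, 0], [0.004, 0, 0, 0, 0, 0], [0.005, 0, 0, 0, 0, 0]]

```text
clock: 12.88
tcp_pos: [0.5058, 0.047, 0.0803]
orientation: [0.0, 0.723, 0.691, 0.0]
wrist_force: [0.0, -3.1, -0.7]
finger_gap: 0.0231
grip_force: 62.3
```

>>> carry_out:
  increments:
    - [[0.001, 0, 0, 0, 0, 0], [0.002, 0, 0, 0, 0, 0], [0.003, 0, 0, 0, 0, 0], [0.004, 0, 0, 0, 0, 0], [0.005, 0, 0, 0, 0, 0]]

```text
clock: 13.5
tcp_pos: [0.5059, 0.0496, 0.0803]
orientation: [0.0, 0.723, 0.691, 0.0]
wrist_force: [0.8, -4.2, -0.9]
finger_gap: 0.0233
grip_force: 62.3
```

>>> carry_out:
  increments:
    - [[0.001, 0, 0, 0, 0, 0], [0.002, 0, 0, 0, 0, 0], [0.003, 0, 0, 0, 0, 0], [0.004, 0, 0, 0, 0, 0], [0.005, 0, 0, 0, 0, 0]]

```text
clock: 14.12
tcp_pos: [0.5059, 0.0521, 0.0803]
orientation: [-0.0, 0.723, 0.691, 0.0]
wrist_force: [0.8, -3.3, -0.2]
finger_gap: 0.0234
grip_force: 62.3
```

>>> carry_out:
  increments:
    - [[0.0012, 0, 0, 0, 0, 0], [0.0024, 0, 0, 0, 0, 0], [0.0036, 0, 0, 0, 0, 0], [0.0048, 0, 0, 0, 0, 0], [0.006, 0, 0, 0, 0, 0]]

```text
clock: 14.75
tcp_pos: [0.5061, 0.0551, 0.0803]
orientation: [-0.0, 0.723, 0.691, 0.0]
wrist_force: [0.1, -3.5, -0.7]
finger_gap: 0.0237
grip_force: 62.3
```

>>> carry_out:
  increments:
    - [[0.0012, 0, 0, 0, 0, 0], [0.0024, 0, 0, 0, 0, 0], [0.0036, 0, 0, 0, 0, 0], [0.0048, 0, 0, 0, 0, 0], [0.006, 0, 0, 0, 0, 0]]

```text
clock: 15.38
tcp_pos: [0.5062, 0.0581, 0.0803]
orientation: [-0.0, 0.723, 0.691, 0.0]
wrist_force: [0.2, -3.6, -0.1]
finger_gap: 0.0235
grip_force: 62.3
```

>>> carry_out:
  increments:
    - [[0.0012, 0, 0, 0, 0, 0], [0.0024, 0, 0, 0, 0, 0], [0.0036, 0, 0, 0, 0, 0], [0.0048, 0, 0, 0, 0, 0], [0.006, 0, 0, 0, 0, 0]]

```text
clock: 16.0
tcp_pos: [0.5064, 0.0611, 0.0803]
orientation: [-0.0, 0.723, 0.691, 0.0]
wrist_force: [0.5, -3.7, -1.3]
finger_gap: 0.023
grip_force: 62.3
```

>>> carry_out:
  increments:
    - [[0.0012, 0, 0, 0, 0, 0], [0.0024, 0, 0, 0, 0, 0], [0.0036, 0, 0, 0, 0, 0], [0.0048, 0, 0, 0, 0, 0], [0.006, 0, 0, 0, 0, 0]]

```text
clock: 16.62
tcp_pos: [0.5065, 0.0641, 0.0803]
orientation: [-0.0, 0.723, 0.691, 0.0]
wrist_force: [-0.9, -4.3, -0.7]
finger_gap: 0.0235
grip_force: 62.3
```

>>> carry_out:
  increments:
    - [[0.0012, 0, 0, 0, 0, 0], [0.0024, 0, 0, 0, 0, 0], [0.0036, 0, 0, 0, 0, 0], [0.0048, 0, 0, 0, 0, 0], [0.006, 0, 0, 0, 0, 0]]

```text
clock: 17.25
tcp_pos: [0.5066, 0.0671, 0.0803]
orientation: [-0.0, 0.723, 0.691, 0.0]
wrist_force: [-0.2, -3.1, -0.5]
finger_gap: 0.0232
grip_force: 62.3
```

>>> carry_out:
  increments:
    - [[0.0012, 0, 0, 0, 0, 0], [0.0024, 0, 0, 0, 0, 0], [0.0036, 0, 0, 0, 0, 0], [0.0048, 0, 0, 0, 0, 0], [0.006, 0, 0, 0, 0, 0]]

```text
clock: 17.88
tcp_pos: [0.5068, 0.0701, 0.0803]
orientation: [0.0, 0.723, 0.691, 0.0]
wrist_force: [-0.2, -3.0, -0.4]
finger_gap: 0.0233
grip_force: 62.3
```

>>> carry_out:
  increments:
    - [[0.0012, 0, 0, 0, 0, 0], [0.0024, 0, 0, 0, 0, 0], [0.0036, 0, 0, 0, 0, 0], [0.0048, 0, 0, 0, 0, 0], [0.006, 0, 0, 0, 0, 0]]

```text
clock: 18.5
tcp_pos: [0.5069, 0.0731, 0.0803]
orientation: [-0.0, 0.723, 0.691, 0.0]
wrist_force: [0.3, -3.5, -1.0]
finger_gap: 0.0233
grip_force: 62.3
```

>>> carry_out:
  increments:
    - [[0.0012, 0, 0, 0, 0, 0], [0.0024, 0, 0, 0, 0, 0], [0.0036, 0, 0, 0, 0, 0], [0.0048, 0, 0, 0, 0, 0], [0.006, 0, 0, 0, 0, 0]]

```text
clock: 19.12
tcp_pos: [0.507, 0.0761, 0.0803]
orientation: [-0.0, 0.723, 0.691, 0.0]
wrist_force: [-0.3, -3.6, -0.2]
finger_gap: 0.0232
grip_force: 62.3
```

>>> carry_out:
  increments:
    - [[0.0012, 0, 0, 0, 0, 0], [0.0024, 0, 0, 0, 0, 0], [0.0036, 0, 0, 0, 0, 0], [0.0048, 0, 0, 0, 0, 0], [0.006, 0, 0, 0, 0, 0]]

```text
clock: 19.75
tcp_pos: [0.5072, 0.0791, 0.0803]
orientation: [-0.0, 0.723, 0.691, 0.0]
wrist_force: [-0.4, -3.1, -0.5]
finger_gap: 0.0233
grip_force: 62.3
```

>>> carry_out:
  increments:
    - [[0.0012, 0, 0, 0, 0, 0], [0.0024, 0, 0, 0, 0, 0], [0.0036, 0, 0, 0, 0, 0], [0.0048, 0, 0, 0, 0, 0], [0.006, 0, 0, 0, 0, 0]]

```text
clock: 20.38
tcp_pos: [0.5073, 0.0821, 0.0803]
orientation: [-0.0, 0.723, 0.691, 0.0]
wrist_force: [-0.5, -3.7, -1.5]
finger_gap: 0.0234
grip_force: 62.3
```

>>> carry_out:
  increments:
    - [[0.0012, 0, 0, 0, 0, 0], [0.0024, 0, 0, 0, 0, 0], [0.0036, 0, 0, 0, 0, 0], [0.0048, 0, 0, 0, 0, 0], [0.006, 0, 0, 0, 0, 0]]

```text
clock: 21.0
tcp_pos: [0.5075, 0.0851, 0.0803]
orientation: [-0.0, 0.723, 0.691, 0.0]
wrist_force: [0.1, -3.2, -0.9]
finger_gap: 0.0234
grip_force: 62.3
```

>>> carry_out:
  increments:
    - [[0.0012, 0, 0, 0, 0, 0], [0.0024, 0, 0, 0, 0, 0], [0.0036, 0, 0, 0, 0, 0], [0.0048, 0, 0, 0, 0, 0], [0.006, 0, 0, 0, 0, 0]]

```text
clock: 21.62
tcp_pos: [0.5076, 0.0881, 0.0803]
orientation: [-0.0, 0.723, 0.691, 0.0]
wrist_force: [-0.6, -3.8, -1.0]
finger_gap: 0.023
grip_force: 62.3
```

>>> carry_out:
  increments:
    - [[0.0012, 0, 0, 0, 0, 0], [0.0024, 0, 0, 0, 0, 0], [0.0036, 0, 0, 0, 0, 0], [0.0048, 0, 0, 0, 0, 0], [0.006, 0, 0, 0, 0, 0]]

```text
clock: 22.25
tcp_pos: [0.5077, 0.0911, 0.0803]
orientation: [-0.0, 0.723, 0.691, 0.0]
wrist_force: [-0.4, -2.8, -1.3]
finger_gap: 0.0235
grip_force: 62.3
```

>>> carry_out:
  increments:
    - [[0.0012, 0, 0, 0, 0, 0], [0.0024, 0, 0, 0, 0, 0], [0.0036, 0, 0, 0, 0, 0], [0.0048, 0, 0, 0, 0, 0], [0.006, 0, 0, 0, 0, 0]]

```text
clock: 22.88
tcp_pos: [0.5079, 0.094, 0.0803]
orientation: [-0.0, 0.723, 0.691, 0.0]
wrist_force: [0.3, -3.7, -0.3]
finger_gap: 0.0235
grip_force: 62.3
```

>>> carry_out:
  increments:
    - [[0.0012, 0, 0, 0, 0, 0], [0.0024, 0, 0, 0, 0, 0], [0.0036, 0, 0, 0, 0, 0], [0.0048, 0, 0, 0, 0, 0], [0.006, 0, 0, 0, 0, 0]]

```text
clock: 23.5
tcp_pos: [0.508, 0.097, 0.0803]
orientation: [0.0, 0.723, 0.691, -0.0]
wrist_force: [-1.1, -5.3, 0.8]
finger_gap: 0.0234
grip_force: 62.3
```

>>> carry_out:
  increments:
    - [[0.0005, 0, 0, 0, 0, 0], [0.001, 0, 0, 0, 0, 0], [0.0015, 0, 0, 0, 0, 0]]

```text
clock: 23.88
tcp_pos: [0.508, 0.0971, 0.0804]
orientation: [0.001, 0.723, 0.691, -0.001]
wrist_force: [-0.7, -7.1, 1.1]
finger_gap: 0.0235
grip_force: 62.5
```

>>> carry_out:
  increments:
    - [[0.0005, 0, 0, 0, 0, 0], [0.001, 0, 0, 0, 0, 0], [0.0015, 0, 0, 0, 0, 0], [0.0015, 0, 0, 0, 0, 0], [0.0015, 0, 0, 0, 0, 0]]

```text
clock: 24.5
tcp_pos: [0.508, 0.0972, 0.0806]
orientation: [0.001, 0.723, 0.691, -0.001]
wrist_force: [-0.8, -8.4, 2.3]
finger_gap: 0.0234
grip_force: 62.7
```

Forward motion stopped while the force climbed to 8.4 N, so the mould is against the stop. Backing off.

>>> carry_out:
  increments:
    - [[-0.004, 0, 0, 0, 0, 0], [-0.012, 0, 0, 0, 0, 0], [-0.04, 0, 0, 0, 0, 0], [-0.1, 0, 0, 0, 0, 0], [-0.18, 0, 0, 0, 0, 0]]

```text
clock: 25.12
tcp_pos: [0.5039, 0.0079, 0.0802]
orientation: [-0.0, 0.722, 0.692, 0.0]
wrist_force: [-0.1, -1.2, -1.9]
finger_gap: 0.0232
grip_force: 62.1
```

>>> carry_out:
  increments:
    - [[-0.06, 0, 0, 0, 0, 0], [-0.12, 0, 0, 0, 0, 0], [-0.17, 0, 0, 0, 0, 0], [-0.2, 0, 0, 0, 0, 0], [-0.2, 0, 0, 0, 0, 0]]

```text
clock: 25.75
tcp_pos: [0.4994, -0.0922, 0.0803]
orientation: [-0.0, 0.724, 0.69, 0.0]
wrist_force: [-0.1, 0.8, -1.7]
finger_gap: 0.0232
grip_force: 62.1
```

>>> carry_out:
  increments:
    - [[0, 0, -0.03, 0, 0, 0], [0, 0, -0.07, 0, 0, 0], [0, 0, -0.1, 0, 0, 0], [0, 0, -0.1, 0, 0, 0]]

```text
clock: 26.25
tcp_pos: [0.5007, -0.091, 0.1321]
orientation: [0.001, 0.723, 0.691, 0.001]
wrist_force: [-0.1, 0.3, -1.6]
finger_gap: 0.0234
grip_force: 62.1
```

Run:
```python
from h import *
goto([.4705,-.2950,.130],79.3)
c=env.read_camera("side"); cv2.imwrite("pics/side_b.png",cv2.resize(c["frame"][60:220,150:320],None,fx=3.5,fy=3.5,interpolation=cv2.INTER_CUBIC))
P=cloud(c);x,y,z=np.moveaxis(P,-1,0)
m=(abs(z-.041)<.004)&(x>.44)&(x<.58)&(y>.12)&(y<.28); print(m.sum(), P[m].min(0) if m.any() else 0)
```

```text
at [ 0.5007 -0.091   0.1321] yaw 87.46 tilt [-7.0e-04  3.4e-03 -1.0e+00] dist 0.2062 turn 8.16 shares [-0.4102 -0.0423  0.0043  0.      0.      0.0227] F [-0.12  0.28 -1.59] gap 0.0234 t 26.25
27 [0.46219377 0.20867206 0.03708526]
```

View pics/side_b.png

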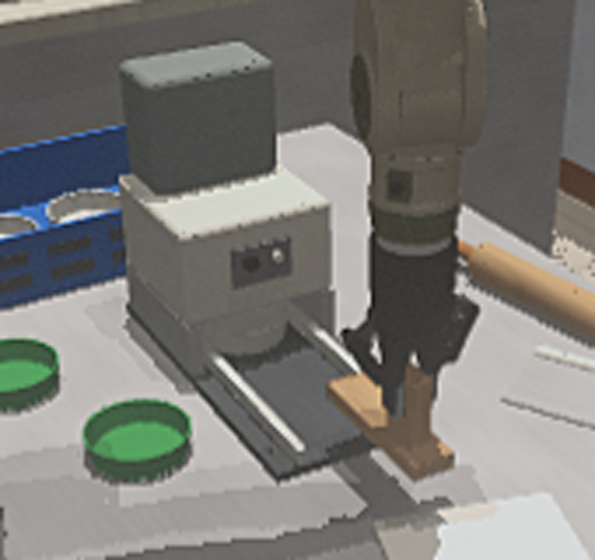

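The side picture shows the mould resting under the head edge (about 250,335), the bed empty, and the pusher in the grip (400,440). Returning to the board.

>>> carry_out:
  increments:
    - [[-0.08, -0.008, 0, 0, 0, 0.004], [-0.17, -0.017, 0, 0, 0, 0.01], [-0.27, -0.027, 0, 0, 0, 0.016], [-0.36, -0.037, 0, 0, 0, 0.02], [-0.41, -0.042, 0, 0, 0, 0.0227]]

```text
clock: 26.92
tcp_pos: [0.4684, -0.2969, 0.1293]
orientation: [-0.001, 0.771, 0.637, -0.0]
wrist_force: [0.8, 1.0, -2.9]
finger_gap: 0.0233
grip_force: 62.1
```

>>> carry_out:
  increments:
    - [[0, 0, 0, 0, 0, 0], [0, 0, 0, 0, 0, 0], [0, 0, 0, 0, 0, 0]]

```text
clock: 27.3
tcp_pos: [0.4692, -0.2938, 0.13]
orientation: [-0.001, 0.77, 0.638, 0.0]
wrist_force: [-0.3, 0.4, -2.3]
finger_gap: 0.0235
grip_force: 62.1
```

```bash
python3 look.py .065
```

```text
at [ 0.4692 -0.2938  0.13  ] yaw 79.32 tilt [ 8.e-04 -7.e-04 -1.e+00] dist 0.1951 turn -8.08 shares [ 0.3899 -0.0128  0.0103  0.      0.     -0.0224] F [-0.33  0.44 -2.26] gap 0.0235 t 27.3
scene 481 ztop 0.0824 [[439.5, -334.0], [487.0, -342.29998779296875], [514.7000122070312, -185.6999969482422], [467.20001220703125, -177.3000030517578]] [159.  48.] 80.0
  plane slopes [-0.0173  0.0048  0.0822]
side 203 ztop 0.0819 [[439.8999938964844, -340.1000061035156], [482.79998779296875, -342.8999938964844], [493.29998779296875, -179.5], [450.3999938964844, -176.6999969482422]] [164.  43.] 86.3
  plane slopes [-0.0217  0.004   0.0817]
wrist 13668 ztop 0.0835 [[448.20001220703125, -285.6000061035156], [491.6000061035156, -293.70001220703125], [512.0999755859375, -183.1999969482422], [468.70001220703125, -175.1999969482422]] [112.  44.] 79.5
  plane slopes [-0.0059  0.0047  0.0832]
```

>>> carry_out:
  increments:
    - [[0, 0, 0.04, 0, 0, 0], [0, 0, 0.08, 0, 0, 0], [0, 0, 0.1, 0, 0, 0], [0, 0, 0.107, 0, 0, 0], [0, 0, 0.109, 0, 0, 0]]

```text
clock: 28.08
tcp_pos: [0.4695, -0.2952, 0.0761]
orientation: [0.0, 0.77, 0.638, 0.0]
wrist_force: [-0.1, -0.5, -2.1]
finger_gap: 0.0232
grip_force: 62.1
```

>>> carry_out:
  increments:
    - [[0, 0, 0.001, 0, 0, 0], [0, 0, 0.002, 0, 0, 0], [0, 0, 0.002, 0, 0, 0]]

```text
clock: 28.45
tcp_pos: [0.4693, -0.2953, 0.075]
orientation: [0.0, 0.77, 0.638, 0.0]
wrist_force: [0.2, -0.3, -2.3]
finger_gap: 0.0233
grip_force: 62.1
```

>>> carry_out:
  increments:
    - [[0, 0, 0.001, 0, 0, 0], [0, 0, 0.002, 0, 0, 0], [0, 0, 0.003, 0, 0, 0], [0, 0, 0.003, 0, 0, 0]]

```text
clock: 28.95
tcp_pos: [0.4693, -0.2952, 0.0747]
orientation: [0.0, 0.77, 0.638, 0.0]
wrist_force: [-3.8, 2.3, 9.0]
finger_gap: 0.0231
grip_force: 63.6
```

Contact with the board. Releasing.

>>> carry_out:
  increments:
    - [[0, 0, -0.001, 0, 0, 0], [0, 0, -0.001, 0, 0, 0], [0, 0, -0.001, 0, 0, 0], [0, 0, -0.001, 0, 0, 0], [0, 0, -0.001, 0, 0, 0]]
  jaw: 0
  squeeze: 20

```text
clock: 29.58
tcp_pos: [0.4692, -0.2951, 0.0736]
orientation: [-0.0, 0.77, 0.638, 0.0]
wrist_force: [-0.2, 0.6, -0.1]
finger_gap: 0.0855
grip_force: 0.0
```

>>> carry_out:
  increments:
    - [[0, 0, 0, 0, 0, 0], [0, 0, 0, 0, 0, 0], [0, 0, 0, 0, 0, 0]]

```text
clock: 29.95
tcp_pos: [0.4692, -0.2951, 0.0738]
orientation: [0.0, 0.77, 0.638, 0.0]
wrist_force: [-0.7, 0.1, -0.2]
finger_gap: 0.0856
grip_force: 0.0
```

>>> carry_out:
  increments:
    - [[0, 0, -0.04, 0, 0, 0], [0, 0, -0.12, 0, 0, 0], [0, 0, -0.22, 0, 0, 0], [0, 0, -0.32, 0, 0, 0], [-0.06, -0.02, -0.4, 0, 0, 0]]

```text
clock: 30.58
tcp_pos: [0.4545, -0.3219, 0.2762]
orientation: [0.001, 0.769, 0.639, 0.0]
wrist_force: [-0.2, -0.5, 0.8]
finger_gap: 0.0853
grip_force: 0.0
```

>>> carry_out:
  increments:
    - [[-0.02, -0.03, 0, 0, 0, 0], [-0.04, -0.1, 0, 0, 0, 0], [-0.04, -0.14, 0, 0, 0, 0], [-0.04, -0.14, 0, 0, 0, 0]]

```text
clock: 31.08
tcp_pos: [0.3796, -0.3285, 0.2728]
orientation: [-0.001, 0.771, 0.637, 0.0]
wrist_force: [0.5, -0.1, -0.5]
finger_gap: 0.0853
grip_force: 0.0
```

Run:
```python
from h import *
c=env.read_camera("side"); cv2.imwrite("pics/side_e.png",c["frame"]); P=cloud(c);x,y,z=np.moveaxis(P,-1,0)
s=env.read_camera("scene"); cv2.imwrite("pics/scene_e.png",s["frame"])
m=(abs(z-.041)<.004)&(x>.44)&(x<.58)&(y>.12)&(y<.28); print("rim",m.sum(),np.sort(P[m][:,1])[:4])
for Q in (P,cloud(s)):
    x,y,z=np.moveaxis(Q,-1,0); pz=(x>.38)&(x<.6)&(y<-.12)&(y>-.37)
    for n,zz in(("foot",.028),("post",.098)):
        m=pz&(abs(z-zz)<.006); r=cv2.minAreaRect(Q[m][:,:2].astype(np.float32)*1000); print(n,m.sum(),np.median(z[m]),r)
```

```text
rim 26 [0.2079599  0.20887763 0.21011601 0.21040143]
foot 428 0.026166819533841264 ((475.1684875488281, -263.46051025390625), (163.130615234375, 46.51027297973633), 79.3260726928711)
post 92 0.09556115408806842 ((467.1106262207031, -297.95361328125), (42.29832077026367, 23.94938850402832), 82.46136474609375)
foot 561 0.02701453484251303 ((476.08062744140625, -261.0950927734375), (159.37408447265625, 47.12848663330078), 79.84033203125)
post 109 0.09638555065294936 ((469.8178405761719, -294.19549560546875), (44.74882125854492, 25.509174346923828), 78.19227600097656)
```

View pics/side_e.png

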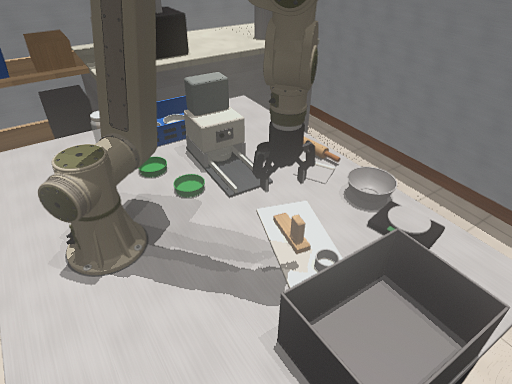

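The final picture shows the pusher standing on the board (293,232), the ring in place (327,260), the mould under the head, and the gripper clear. Handing in.

```bash
python3 -c "
from workcell import env
print(env.hand_in())"
```

```text
the job is handed in; nothing more can be done
None
```

I pushed the mould up to the hidden stop, with about 8 N at most on the wrist, and stood the pusher back on its board and let it go. I handed the job in about 31 s into the 72 s allowed; no verdict came back.

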